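# Start the cure timer, then seat a lens barrel in the sprung V-block and hold it pressed

### The arm

A 6-joint arm with a two-finger parallel gripper is mounted at the origin on a cart in front of the work surface, level with it; the furniture and walls round the work are solid. World frame = base frame: x ahead of the robot, y to its left, z up, the work surface at z = 0. Lengths are in m, angles in degrees, forces in N, time in s.
With the tool pointing down it reaches from about 0.3 to 0.75 m from the base axis. Payload 8.5 kg.
Tool frame: the origin (TCP) lies on the centre line of the jaws, within the pads' length; the fingertips stand 11 mm ahead of it and the grasp point (between the pads) lies 8 mm behind it; z points along the fingers, y is the line along which they close (so a half turn about z gives the same grasp; the last joint's range is limited). The gripper opens to 85 mm and grips with 20 to 120 N. Pads are 22 mm wide; open, the fingers measure 114 mm over their backs; the gripper's body (76 mm by 85 mm) begins 54 mm behind the grasp point. The pads swing forward as they close: fully open they stand 13 mm farther back than shut.
Start: joints at [55.789, 21.807, 74.336, -0, 83.858, -12.336], TCP at [0.205, 0.51, 0.242] pointing down, gripper open.
Joint ranges: [-178.18, 178.18], [-50.72, 133.34], [12.68, 142.11], [-81.47, 261.47], [9.98, 163.14], [-165.26, 165.26]. Speed limits (degrees/s): [136.94, 136.94, 180, 180, 180, 180].

### API

Orientations are given as a 3x3 rotation matrix whose columns are the frame's x, y, z axes.
In Python, from rig import env, optics gives the robot as it stands (env), with the cameras (optics).
- The arm moves only by the shell command python3 nudge.py 'ROWS' [FORCE]. ROWS is one flat JSON list of numbers that holds 1 to 10 rows one after another, with no inner brackets; each row has 5 numbers: dx, dy, dz in mm, then a turn about the tool's z in units of 10 degrees, then the finger opening in m; each row shifts and turns the commanded pose from where the row before left it, along the tool's axes as they then stand; what a row does not reach is not made up. A row lasts 1/10 s, in which the tool goes at most 0.05 m and 8.59 degrees, less where a joint would pass 70% of its speed; a pose out of reach is approached as far as the arm can. The fingers move at their own pace and stop on an object; FORCE is the grip in N (left out, the last holds). Time passes only in rows, so rows that do not move let the fingers close. It prints the time, the measured TCP pose, the force, the opening and the grip force at its end. Input that does not fit is refused with a message, and nothing moves.
- env.observe(): the state, without advancing time (a new reading comes with each control period).
- optics.get_image(name): name is "scene" or "top"; returns a dict with "pixels" (400x640x3 uint8, red, green, blue), "K" (3x3 intrinsics, pixels), "extrinsics" (4x4, takes a point from world to camera coordinates). Camera axes: x right, y down, z forward; pixel columns grow to the right and rows downward; lengths in m; the calibration is good to about 2 mm. A picture is of the moment at which its call begins. There is no depth.
- env.close_job(): hands the job in; it is judged then, once.
The state is a dict: "time_s": time; "q": joint angles; "qvel": joint speeds; "joint_efforts": joint torques, N m; "position": TCP position; "tool_rot": TCP orientation; "ft_force": force on the tool from outside, world axes, zero at the start; "wrist_torque": the same for the moment, N m; "grip_width": finger opening in m; "gripper_force": force on a finger pad.
Only numpy, scipy, OpenCV 4.12 (cv2) and the standard library are available. Lean on these libraries where they do the work, as an engineer would, in place of code of your own. Each camera call takes 0.05 s, during which the arm holds its last target. There are 200 camera calls.

### The job

Start the cure timer by pressing its red plunger down to its stop and letting it spring back up; only after that take the black lens barrel off its blue rest and lay it in the V of the sprung V-block, centred lengthwise and bearing on both flanks. Then push the barrel straight down until the steel carriage under the V has sunk to about half its 12 mm travel (its top level with the two brass pillars), never down to its stop, and finish while still holding it pressed there with the gripper. Do not drop the barrel, and leave the oil bottle, the red box and the tape roll where they are.

Things in the scene. Friction and masses are not known exactly. Their poses are not given: they have to be found in the camera images.
- lens: Loose black cylindrical lens barrel, 30 mm diameter, 124 mm long, about 0.12 kg, aluminium end rings, two thin yellow rings 50 mm apart marking the middle part where it is gripped. Origin at its centre; its x axis runs along the barrel (it may be rolled to any angle about x).
- lens_rest: Fixed blue rest, base plate 124 x 56 x 8 mm, with two V saddles (each 18 mm long, 39 mm wide, centred 43 mm either side of the middle, open 68 mm gap between) that carry the barrel along the rest's x axis, barrel axis 40 mm above the worktop. Saddle tops lie below the barrel axis. Origin: centre of the underside; z up.
- vblock: Fixed sprung V-block: aluminium base 140 x 86 x 12 mm; steel carriage plate 120 x 52 mm on springs, top 34 mm above the worktop when free; on it two dark 90-degree V saddles, 22 mm long, centred 43 mm either side of the middle, open 64 mm gap between. Two brass pillars beside the plate, tops 28 mm high, level with the plate's top at half travel. Origin: underside centre; x along the V, z up.
- v_seat (a point): Point on the carriage where the barrel's centre lies when it is fully seated, midway along the V; 60 mm above the worktop with the carriage free; it sinks with the carriage. x along the V, y across it, z up. The top of a seated barrel is 15 mm above it.
- carriage (a joint): How far the sprung carriage has sunk, m: 0 free (up), 0.012 at its lower stop; half travel is 0.006. Spring 1 N/mm with preload: it starts to sink at about 7 N of push and takes about 13 N at half travel, 19 N at the stop. The barrel's own weight does not sink it.
- timer: Fixed grey bench timer, 84 x 104 x 38 mm (x, y, z), dark display on top at its -x side, red plunger on top. Origin: centre of the underside; z up.
- plunger_top (a point): Centre of the top of the red plunger head (26 mm diameter), 60 mm above the worktop when up; it moves with the plunger, z up.
- timer_plunger (a joint): How far the plunger is pressed down, m: 0 up, 0.008 at its stop. Spring: about 4 N to start, 8 N at the stop; springs back when let go.
- oil_bottle: Loose small amber bottle with black cap, 25 x 26 x 43 mm, a bystander. Origin: centre of underside.
- red_box: Loose red box, 45 x 70 x 45 mm, a bystander. Origin: centre of underside.
- tape_roll: Loose roll of tape lying flat, 52 mm diameter, 18 mm high, a bystander. Origin: centre of underside.

How it is judged:
By the outcome, as a careful person would: the job done as asked, in the order asked, and still so for the second after the job is handed in, while the arm keeps its last pose, push and grip.
It also fails if it takes over 64 s, if anything falls off the work surface, if the arm or the gripper's body presses on something with over 40 N, if the wrist force passes 120 N, or if a joint passes its speed limit or range.

## Working session

There is one attempt and no reset: what is moved stays moved. The work goes in short steps, Python scripts to look and compute and a shell command to move; the robot and the scene stay as the last step left them, time stands still between calls to the robot, and variables do not carry over. Pictures are saved under pics/ and viewed, at most 10 in all, crops included, and the job is handed in when it is done.

```bash
ls; mkdir -p pics; cat > h.py <<'E'
import numpy as np,cv2
from rig import env, optics
def snap(n,f):
    d=optics.get_image(n); np.savez('pics/'+f+'.npz',**{k:np.array(d[k]) for k in('pixels','K','extrinsics')})
    cv2.imwrite('pics/'+f+'.png',d['pixels'][:,:,::-1]); return d
def crop(f,u0,v0,u1,v1,s):
    im=cv2.imread('pics/'+f+'.png')[v0:v1,u0:u1]
    cv2.imwrite('pics/'+f+'_c%d_%d.png'%(u0,v0),cv2.resize(im,None,fx=s,fy=s,interpolation=cv2.INTER_CUBIC))
def w(f,u,v,z):
    d=np.load('pics/'+f+'.npz');E=d['extrinsics'];R=E[:3,:3];c=-R.T@E[:3,3]
    r=R.T@np.linalg.inv(d['K'])@[u,v,1]; return c+r*(z-c[2])/r[2]
def p(f,X):
    d=np.load('pics/'+f+'.npz');q=d['K']@(d['extrinsics']@np.append(X,1))[:3]; return q[:2]/q[2]
E
python3 - <<'E'
from h import *
snap('top','t0');snap('scene','s0');o=env.observe();print(o['position'],o['tool_rot'],o['ft_force'],o['grip_width'],o['time_s'])
for f in('t0','s0'):
    d=np.load('pics/'+f+'.npz');E=d['extrinsics'];print(-E[:3,:3].T@E[:3,3])
E
```

```text
nudge.py
pics
rig.py
[0.20477699 0.51018935 0.2417772 ] [[-9.28003495e-01  3.72570789e-01 -7.21213694e-04]
 [ 3.72571391e-01  9.28002904e-01 -1.08081274e-03]
 [ 2.66609149e-04 -1.27170159e-03 -9.99999156e-01]] [ 0.4106769  -0.00536946 -0.31848119] 0.08543368245964716 0.1
[ 0.30721712 -0.04182661  1.26489034]
[-0.22096449 -0.46852802  0.76689965]
```

View pics/t0.png

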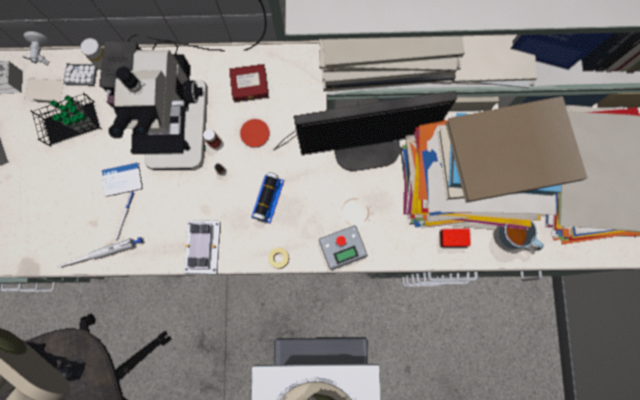

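View pics/s0.png

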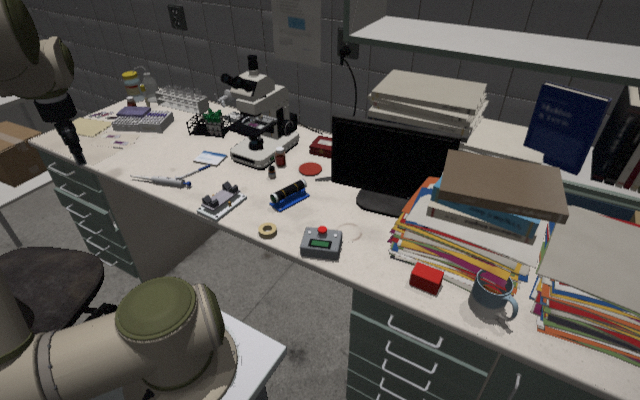

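The top view shows the V-block around (202,246), lens on its blue rest around (268,198), timer at (343,247) with plunger (341,241), tape at (278,258), red box at (455,238) and bottle near (221,170). In the scene view they sit at (222,200), (290,194) and (321,241). I'll enlarge the work area.

```bash
python3 - <<'E'
from h import *
crop('t0',180,160,380,280,4)
crop('s0',190,170,350,265,5)
for f in('t0','s0'): print(p(f,[0.205,0.51,0.242]),p(f,[0,0,0]),p(f,[.5,0,0]),p(f,[.5,.2,0]))
print(w('t0',341,241,.06),w('s0',322,230,.06),w('t0',268,198,.04),w('s0',290,192,.04),w('t0',202,246,.05))
E
```

```text
[ 63.8004877  355.40400102] [315.98512859 429.55002033] [313.86152933 227.35149646] [238.65323357 228.55863726]
[ 78.6577975  157.39265605] [181.6666452  367.11706533] [308.88303201 227.33938227] [254.99981505 206.16642805]
[ 0.45518746 -0.06967521  0.06      ] [ 0.45214705 -0.07292478  0.06      ] [0.57302166 0.11728306 0.04      ] [0.57378364 0.11414637 0.04      ] [0.44914538 0.28298022 0.05      ]
```

View pics/t0_c180_160.png

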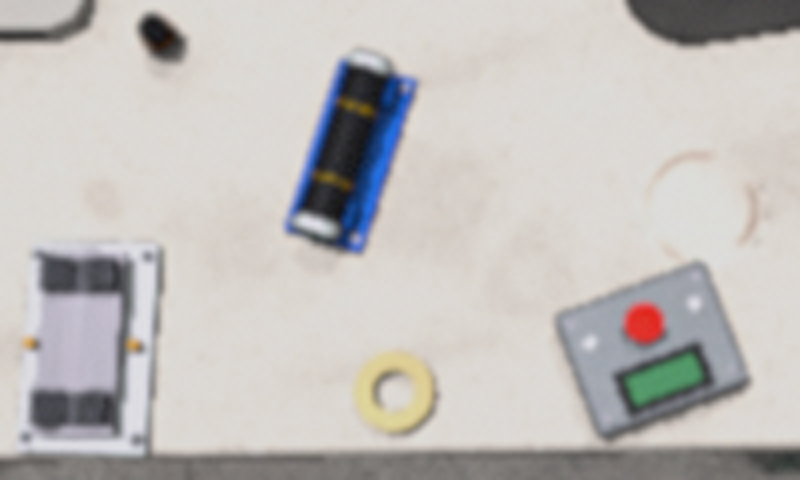

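View pics/s0_c190_170.png

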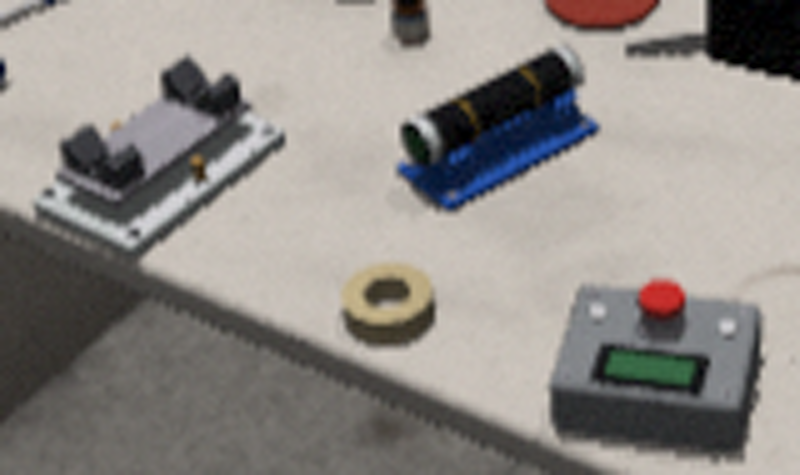

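```bash
python3 - <<'E'
from h import *
def T(u,v,z): return w('t0',180+(u+.5)/4-.5,160+(v+.5)/4-.5,z)
def S(u,v,z): return w('s0',190+(u+.5)/5-.5,170+(v+.5)/5-.5,z)
print('pl',T(645,323,.06),S(661,295,.06))
a,b=T(357,105,.047),T(333,179,.047);print('rings',a,b,(a+b)/2,np.linalg.norm(a-b))
a,b=T(373,49,.04),T(314,236,.04);print('ends',a,b,(a+b)/2,np.linalg.norm(a-b),np.degrees(np.arctan2(*(a-b)[[1,0]])))
a,b=S(570,66,.04),S(421,140,.04);print('ends S',a,b,(a+b)/2,np.linalg.norm(a-b),np.degrees(np.arctan2(*(a-b)[[1,0]])))
a,b=T(31,344,.028),T(136,346,.028);print('pil T',a,b,(a+b)/2)
a,b=S(117,127,.028),S(198,158,.028);print('pil S',a,b,(a+b)/2)
c=[T(37,244,.012),T(160,243,.012),T(153,455,.012),T(20,450,.012)];print('base',np.round(c,4),np.mean(c,0))
c=[S(40,203,.012),S(133,242,.012),S(285,133,.012)];print('baseS',np.round(c,4),(c[0]+c[2])/2)
a,b=T(82,272,.045),T(73,410,.045);print('sad',a,b,(a+b)/2,np.linalg.norm(a-b),np.degrees(np.arctan2(*(a-b)[[1,0]])))
c=[T(557,315,.038),T(703,262,.038),T(749,380,.038),T(606,438,.038)];print('timer',np.round(c,4),np.mean(c,0))
print('tape',T(395,390,.018),'bottle',T(157,35,.043))
E
```

```text
pl [ 0.4567665  -0.06939572  0.06      ] [ 0.45673544 -0.06962391  0.06      ]
rings [0.60371999 0.11435645 0.047     ] [0.55490142 0.1295012  0.047     ] [0.57931071 0.12192883 0.047     ] 0.05111375444464845
ends [0.64309384 0.1050017  0.04      ] [0.5190007  0.14239906 0.04      ] [0.58104727 0.12370038 0.04      ] 0.12960582216781089 -16.77098268282578
ends S [0.63726137 0.10396028 0.04      ] [0.5248725  0.14118096 0.04      ] [0.58106694 0.12257062 0.04      ] 0.11839187347329531 -18.32371784317821
pil T [0.45327172 0.3269535  0.028     ] [0.45092899 0.25864423 0.028     ] [0.45210036 0.29279887 0.028     ]
pil S [0.45221018 0.32589203 0.028     ] [0.45331437 0.26014474 0.028     ] [0.45276228 0.29301839 0.028     ]
base [[0.5215 0.3305 0.012 ]
 [0.5208 0.2487 0.012 ]
 [0.3819 0.2493 0.012 ]
 [0.3863 0.3361 0.012 ]] [0.45263899 0.29112774 0.012     ]
baseS [[0.3848 0.3302 0.012 ]
 [0.3855 0.2551 0.012 ]
 [0.516  0.2448 0.012 ]] [0.45038174 0.2874996  0.012     ]
sad [0.49716998 0.29082296 0.045     ] [0.40890051 0.29338988 0.045     ] [0.45303524 0.29210642 0.045     ] 0.08830678359112555 -1.665718036272369
timer [[ 0.4655 -0.0138  0.038 ]
 [ 0.4983 -0.1079  0.038 ]
 [ 0.4222 -0.135   0.038 ]
 [ 0.3869 -0.0438  0.038 ]] [ 0.44322079 -0.07511174  0.038     ]
tape [0.42099046 0.09197309 0.018     ] bottle [0.65451381 0.24732828 0.043     ]
```

Both cameras agree: the plunger is at (0.457,-0.0695), the lens at (0.580,0.1225) with its axis at about -17°, and the V-block at (0.4525,0.292) at about -1.3°. First I'll go above the plunger with the fingers shut.

The manual's scale: shifts go in mm and turns go in units of 10 degrees. Converting my numbers, -0.034 m is -34.

```bash
python3 nudge.py '[-34,-34,0,0,0,-34,-34,0,0,0,-34,-34,0,0,0,-34,-34,0,0,0,-34,-34,0,0,0,-34,-34,0,0,0,-34,-34,0,0,0,-34,-34,0,0,0,-34,-34,0,0,0,-34,-34,0,0,0]' 40
cat >> h.py <<'E'
def go(X,yaw=None):
    o=env.observe();R=o['tool_rot'];d=R.T@(np.array(X)-o['position'])
    a=np.degrees(np.arctan2(R[1,0],R[0,0]))
    print('pos',np.round(o['position'],4),'yaw',round(a,2),'tool d',np.round(d,4),'turn',None if yaw is None else round((a-yaw+180)%360-180,2),'f',np.round(o['ft_force'],2),'w',round(o['grip_width'],4),'gf',round(o['gripper_force'],1),'t',o['time_s'],'z',np.round(R[:,2],4),'T',np.round(o['wrist_torque'],2))
E
python3 -c "
from h import *
go([.4567,-.0695,.09])"
```

```text
time_s: 1.1
position: [0.394, 0.0662, 0.2423]
tool_rot: [[-0.928, 0.373, 0.0], [0.373, 0.928, 0.0], [0.0, 0.0, -1.0]]
ft_force: [0.6, 0.9, -0.4]
grip_width: -0.0003
gripper_force: 0.0
pos [0.394  0.0662 0.2423] yaw 158.11 tool d [-0.1088 -0.1026  0.1523] turn None f [ 0.56  0.94 -0.36] w -0.0003 gf 0.0 t 1.1 z [ 0.e+00  1.e-04 -1.e+00] T [ 0.02 -0.08 -0.03]
```

Converted, 0.03 m is 30, -0.027 m is -27.

```bash
python3 nudge.py '[-27,-26,30,0,0,-27,-26,30,0,0,-27,-26,30,0,0,-27,-25,30,0,0,0,0,26,0,0,0,0,0,0,0]' >/dev/null
python3 -c "
from h import *
go([.4567,-.0695,.071]);snap('scene','s1');crop('s1',270,140,370,260,5)"
```

```text
pos [ 0.4541 -0.0677  0.0936] yaw 158.03 tool d [-0.0033 -0.0006  0.0226] turn None f [-0.21  0.16  1.13] w -0.0001 gf 0.0 t 1.7 z [-0.0065  0.0028 -1.    ] T [-0.03 -0.04 -0.03]
```

View pics/s1_c270_140.png

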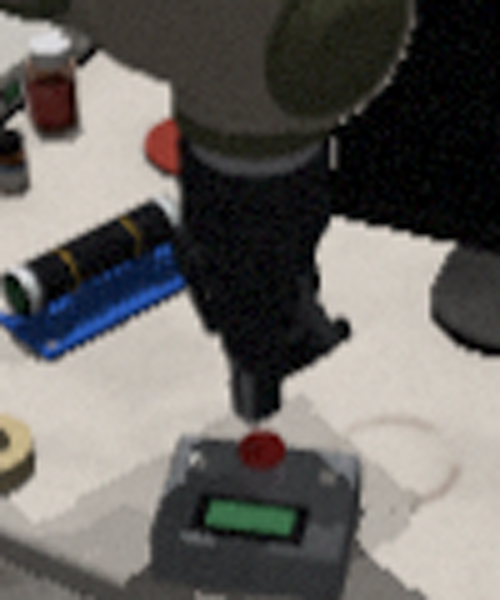

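The fingertip is centred just above the red head (crop 258,410 over 262,450). I'll press down now.

```bash
python3 nudge.py '[-2,0,10,0,0,0,0,10,0,0,0,0,3,0,0,0,0,3,0,0,0,0,2,0,0,0,0,0,0,0]' >/dev/null
python3 -c "
from h import *
go([.4567,-.0695,.071])"
```

```text
pos [ 0.4574 -0.0681  0.0686] yaw 158.13 tool d [ 0.0002 -0.0016 -0.0024] turn None f [-0.93  2.53  4.58] w 0.0001 gf 2.5 t 2.35 z [ 2.e-04  3.e-04 -1.e+00] T [ 0.55  0.22 -0.02]
```

```bash
python3 nudge.py '[0,0,2,0,0,0,0,2,0,0,0,0,0,0,0]' >/dev/null
python3 -c "
from h import *
go([.4567,-.0695,.063])"; python3 nudge.py '[0,0,1,0,0,0,0,1,0,0,0,0,0,0,0]' >/dev/null
python3 -c "
from h import *
go([.4567,-.0695,.063])"
```

```text
pos [ 0.4575 -0.0681  0.0647] yaw 158.12 tool d [ 0.0002 -0.0016  0.0017] turn None f [-2.08  3.73  6.17] w 0.0002 gf 3.5 t 2.65 z [ 3.e-04  3.e-04 -1.e+00] T [ 0.51  0.28 -0.03]
pos [ 0.4575 -0.0681  0.063 ] yaw 158.13 tool d [ 0.0002 -0.0016  0.    ] turn None f [-2.76  3.19  8.99] w 0.0001 gf 4.7 t 2.95 z [ 5.e-04  2.e-04 -1.e+00] T [ 0.54  0.4  -0.  ]
```

Converted, 0.001 m is 1.

```bash
python3 nudge.py '[0,0,1,0,0,0,0,1,0,0,0,0,0,0,0,0,0,0,0,0]' >/dev/null
python3 -c "
from h import *
go([.4567,-.0695,.063])"
```

```text
pos [ 0.4576 -0.0681  0.0628] yaw 158.14 tool d [ 0.0003 -0.0016 -0.0002] turn None f [-8.67  5.46 34.37] w -0.0001 gf 17.1 t 3.35 z [ 2.e-03 -6.e-04 -1.e+00] T [ 0.99  1.54 -0.01]
```

Stop reached (force jumped to 34 N at 8 mm). Release, rise, and go to the lens.

Converted, -0.04 m is -40, -0.03 m is -30.

```bash
python3 nudge.py '[0,0,-5,0,0,0,0,-15,0,0,0,0,-30,0,0,0,0,-40,0,0.07,0,0,-20,0,0.07,0,0,0,0,0.07]' >/dev/null
python3 -c "
from h import *
snap('scene','s2');go([.580,.1225,.13],162.7)
a=optics.get_image('scene')['pixels'];import numpy as np
for f in('s0','s2'):
  m=np.load('pics/'+f+'.npz')['pixels'][215:250,300:345].astype(int);r=(m[...,0]>110)&(m[...,1]<70);print(f,np.argwhere(r).mean(0)+[215,300],r.sum())"
```

```text
pos [ 0.4578 -0.0686  0.1711] yaw 158.13 tool d [-0.0421  0.2229  0.0412] turn -4.57 f [-0.75 -0.62 -0.45] w 0.0506 gf 0.0 t 4.0 z [ 0.0026 -0.0013 -1.    ] T [0.02 0.03 0.  ]
s0 [229.16666667 321.92857143] 42
s2 [230. 320.] 4
```

Converted, 0.041 m is 41, 0.037 m is 37, -4.6 degrees is -0.46.

```bash
python3 nudge.py '[-7,37,0,0,0.07,-7,37,0,0,0.07,-7,37,0,0,0.07,-7,37,0,0,0.07,-7,37,0,0,0.07,-7,37,0,0,0.07,0,0,41,-0.46,0.07,0,0,0,0,0.07]' >/dev/null
python3 -c "
from h import *
go([.580,.1225,.032],162.7);snap('scene','s3');snap('top','t3');crop('s3',230,120,350,230,5)
for f in('s0','s3'):
  m=np.load('pics/'+f+'.npz')['pixels'][215:250,300:345].astype(int);r=(m[...,0]>110)&(m[...,1]<70);print(f,np.argwhere(r).mean(0)+[215,300],r.sum())"
```

```text
pos [0.5764 0.1226 0.1234] yaw 162.85 tool d [-0.0045  0.0013  0.0914] turn 0.15 f [-0.62 -0.29 -0.29] w 0.0702 gf 0.0 t 4.85 z [-1.170e-02 -3.000e-04 -9.999e-01] T [ 0.    0.03 -0.02]
s0 [229.16666667 321.92857143] 42
s3 [229.2195122 322.       ] 41
```

View pics/s3_c230_120.png

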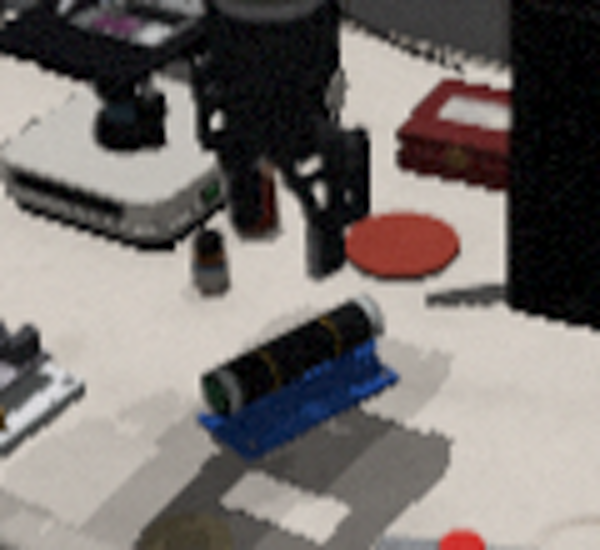

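The plunger is back up, and the fingers straddle the barrel's middle (fingers at crop 250,210 and 325,250; rings at 268,370 and 330,333). Descending.

Converted, 0.02 m is 20, 0.016 m is 16.

```bash
python3 nudge.py '[-3,1,20,0,0.07,0,0,20,0,0.07,0,0,20,0,0.07,0,0,16,0,0.07,0,0,0,0,0.07,0,0,0,0,0.07]' >/dev/null
python3 -c "
from h import *
go([.580,.1225,.032],162.7)"
```

```text
pos [0.5829 0.1215 0.0548] yaw 162.63 tool d [0.0031 0.     0.0228] turn -0.07 f [ 0.73  0.09 -0.09] w 0.0702 gf 0.0 t 5.55 z [ 0.0016 -0.     -1.    ] T [-0.03  0.01 -0.03]
```

Converted, 0.003 m is 3, 0.012 m is 12.

```bash
python3 nudge.py '[3,0,12,0,0.07,0,0,11,0,0.07,0,0,0,0,0.05,0,0,0,0,0.04,0,0,0,0,0.034,0,0,0,0,0.034]' 30 >/dev/null
python3 -c "
from h import *
go([.580,.1225,.032],162.7)"
python3 nudge.py '[0,0,0,0,0.025,0,0,0,0,0.02,0,0,0,0,0.02]' 30 >/dev/null
python3 -c "
from h import *
go([.580,.1225,.032],162.7)"
```

```text
pos [0.5797 0.1229 0.0308] yaw 162.72 tool d [-0.0004 -0.0003 -0.0012] turn 0.02 f [-0.24 -0.54  0.2 ] w 0.0342 gf 0.0 t 6.15 z [ 8.e-04  0.e+00 -1.e+00] T [-0.    0.01  0.02]
pos [0.5797 0.1227 0.0309] yaw 162.72 tool d [-0.0004 -0.0001 -0.0011] turn 0.02 f [-1.89 -1.76  6.37] w 0.0291 gf 29.5 t 6.45 z [ 7.e-04 -4.e-04 -1.e+00] T [-0.39  0.23 -0.07]
```

Converted, -0.03 m is -30, -0.02 m is -20.

```bash
python3 nudge.py '[0,0,0,0,0.02,0,0,0,0,0.02,0,0,-5,0,0.02,0,0,-10,0,0.02,0,0,-20,0,0.02,0,0,-30,0,0.02,0,0,-30,0,0.02,0,0,0,0,0.02]' 60 >/dev/null
python3 -c "
from h import *
go([.4525,.292,.12],178.7)"
```

```text
pos [0.5812 0.1232 0.1299] yaw 162.74 tool d [0.173  0.123  0.0089] turn -15.96 f [ 0.82  0.18 -1.46] w 0.028 gf 59.2 t 7.25 z [ 8.e-03  3.e-04 -1.e+00] T [-0.01  0.02 -0.03]
```

Converted, 0.0216 m is 21.6, 0.0154 m is 15.4.

```bash
python3 nudge.py '[21.6,15.4,0,0,0.02,21.6,15.4,0,0,0.02,21.6,15.4,0,0,0.02,21.6,15.4,0,0,0.02,21.6,15.4,0,0,0.02,21.6,15.4,0,0,0.02,21.6,15.4,0,0,0.02,21.6,15.4,0,0,0.02]' >/dev/null
python3 nudge.py '[0,0,0,-0.8,0.02,0,0,0,-0.8,0.02,0,0,0,0,0.02,0,0,0,0,0.02]' >/dev/null
python3 -c "
from h import *
go([.4525,.292,.1],178.7);snap('scene','s4');snap('top','t4');crop('s4',180,130,290,230,6);crop('t4',160,180,260,290,5)
print(p('t4',[.4525,.292,.13]))
a=cv2.imread('pics/s4_c180_130.png');b=cv2.imread('pics/t4_c160_180.png')
h=600;cv2.imwrite('pics/j4.png',np.hstack([cv2.resize(a,(440,400)),cv2.resize(b,(360,400))]))"
```

```text
pos [0.4508 0.2918 0.125 ] yaw 178.51 tool d [-0.0017  0.0002  0.025 ] turn -0.19 f [-0.49  0.6  -0.4 ] w 0.0288 gf 59.3 t 8.45 z [-7.e-04 -2.e-04 -1.e+00] T [0.01 0.03 0.05]
[189.46715003 240.87026916]
```

View pics/s4_c180_130.png

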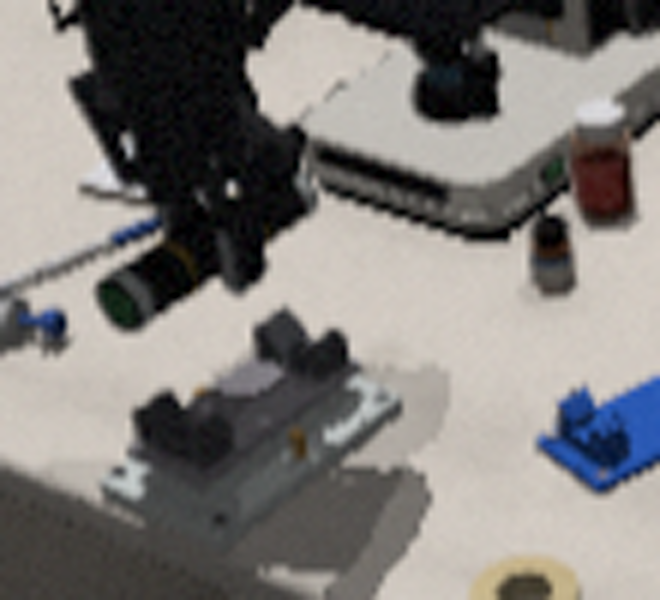

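View pics/t4_c160_180.png

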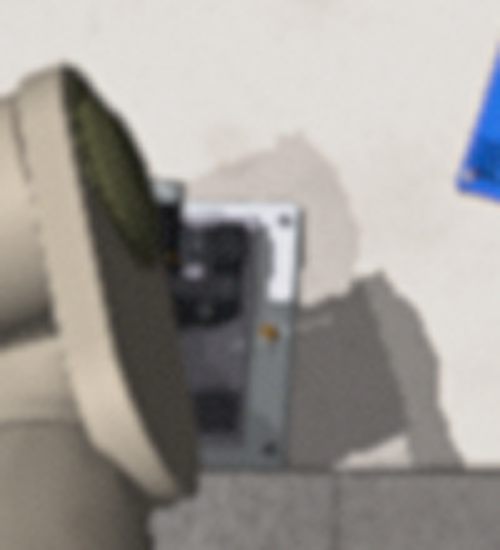

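The scene crop shows the barrel held level, near end face at (119,303), and far end at about (305,185), over the free V-block. I'll check the barrel's lengthwise offset in the grip against this.

```bash
python3 - <<'E'
from h import *
def S(u,v,z): return w('s4',180+(u+.5)/6-.5,130+(v+.5)/6-.5,z)
def px(X): q=p('s4',X); return (q-[180,130]+.5)*6-.5
for z in(.130,.133,.136): print(z,S(119,303,z),S(303,187,z))
o=env.observe();R=o['tool_rot'];c=o['position']+[0,0,.008]
print(px(c-R[:,0]*-.062),px(c+R[:,0]*-.062), c+R[:,0]*.062)
# vblock saddles with z .045: tops; pillars in s0 recheck
for X in([.4525,.3255,.028],[.4525,.2585,.028]): print(px(X))
E
```

```text
0.13 [0.39328589 0.29966516 0.13      ] [0.51751111 0.29262916 0.13      ]
0.133 [0.39039258 0.29604672 0.133     ] [0.51403266 0.28904386 0.133     ]
0.136 [0.38749926 0.29242829 0.136     ] [0.5105542  0.28545857 0.136     ]
[121.06594186 305.80026979] [299.85944483 187.18475763] [0.38900501 0.29331529 0.13316472]
[201.44114275 392.43648745]
[299.09661185 431.52252467]
```

Converted, 0.02 m is 20, 0.007 m is 7.

```bash
python3 nudge.py '[-1,0.7,20,0,0.02,0,0,20,0,0.02,0,0,20,0,0.02,0,0,7,0,0.02,0,0,0,0,0.02,0,0,0,0,0.02,0,0,0,0,0.02]' >/dev/null
python3 -c "
from h import *
go([.4517,.2925,.051],178.6)"
```

```text
pos [0.4525 0.2927 0.0593] yaw 178.7 tool d [ 0.0008 -0.0003  0.0083] turn 0.1 f [ 0.2  0.5 -1.5] w 0.0282 gf 59.3 t 9.25 z [ 1.6e-03  6.0e-04 -1.0e+00] T [ 0.   -0.04 -0.03]
```

```bash
python3 nudge.py '[1,0,3,0,0.02,0,0,2,0,0.02,0,0,0,0,0.02,0,0,0,0,0.02]' >/dev/null
python3 -c "
from h import *
go([.4517,.2925,.051],178.6)"
python3 nudge.py '[0,0,1,0,0.02,0,0,1,0,0.02,0,0,0,0,0.02,0,0,0,0,0.02]' >/dev/null
python3 -c "
from h import *
go([.4517,.2925,.051],178.6)"
```

```text
pos [0.451  0.2926 0.0533] yaw 178.72 tool d [-0.0007 -0.0001  0.0023] turn 0.12 f [ 0.27 -0.44 -1.53] w 0.0286 gf 59.3 t 9.65 z [-1.e-04 -1.e-04 -1.e+00] T [ 0.01  0.04 -0.03]
pos [0.4513 0.2929 0.0518] yaw 178.72 tool d [-0.0004 -0.0004  0.0008] turn 0.12 f [-0.92  1.01  5.66] w 0.0283 gf 59.9 t 10.05 z [ 9.e-04  7.e-04 -1.e+00] T [ 0.17  0.21 -0.03]
```

Contact is at the expected height. I'll open slightly so the barrel settles in the V by itself, then look.

```bash
python3 nudge.py '[0,0,0,0,0.036,0,0,0,0,0.042,0,0,0,0,0.042,0,0,0,0,0.042]' 30 >/dev/null
python3 -c "
from h import *
go([.4517,.2925,.051],178.6);snap('scene','s5');crop('s5',190,160,270,225,9)"
```

```text
pos [0.451  0.2925 0.0512] yaw 178.72 tool d [-0.0007  0.      0.0002] turn 0.12 f [-0.14 -0.17 -0.09] w 0.042 gf 0.0 t 10.45 z [-2.e-04 -2.e-04 -1.e+00] T [-0.02  0.01 -0.04]
```

View pics/s5_c190_160.png

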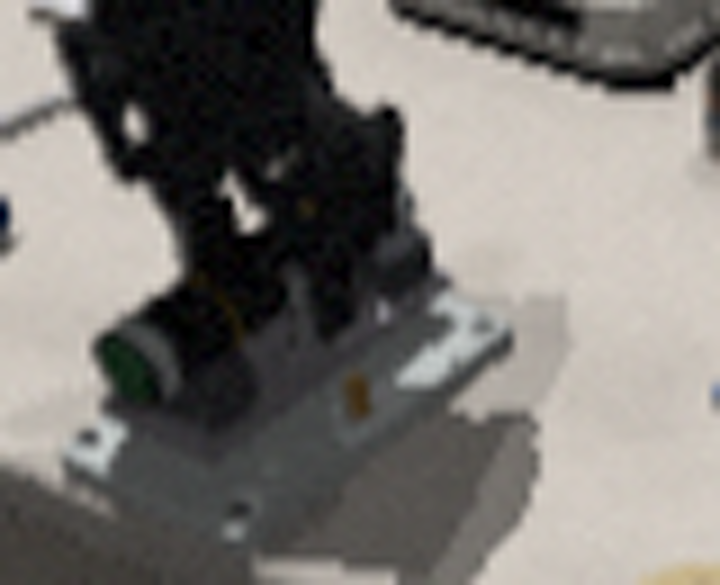

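The barrel lies in both saddles (near end face centred at crop 126,367; its outer edge projects past the saddle). Checking its position along and across the V.

```bash
python3 - <<'E'
from h import *
def S(u,v,z): return w('s5',190+(u+.5)/9-.5,160+(v+.5)/9-.5,z)
print('end',S(126,367,.06),'pillar',S(357,380,.028))
print('base corners',S(68,465,.012),S(225,535,.012),S(512,338,.012))
E
```

```text
end [0.38922557 0.29752965 0.06      ] pillar [0.45111711 0.25814667 0.028     ]
base corners [0.38039791 0.32788717 0.012     ] [0.37958483 0.25615111 0.012     ] [0.51192872 0.24219077 0.012     ]
```

Barrel centre comes out within about 1 mm of the pillar line, so it is centred. Regrip and push down.

Converted, 0.001 m is 1.

```bash
python3 nudge.py '[0,0,0,0,0.033,0,0,0,0,0.02,0,0,0,0,0.02,0,0,0,0,0.02,0,0,0,0,0.02]' 60 >/dev/null
python3 -c "
from h import *
go([.451,.2925,.045],178.6)"
python3 nudge.py '[0,0,1,0,0.02,0,0,1,0,0.02,0,0,1,0,0.02,0,0,0,0,0.02,0,0,0,0,0.02]' >/dev/null
python3 -c "
from h import *
go([.451,.2925,.045],178.6)"
```

```text
pos [0.4511 0.2935 0.052 ] yaw 178.71 tool d [ 0.0001 -0.001   0.007 ] turn 0.11 f [-2.69  4.2   6.42] w 0.0285 gf 58.6 t 11.0 z [ 0.001   0.0019 -1.    ] T [ 0.74  0.35 -0.12]
pos [0.4511 0.2935 0.0492] yaw 178.71 tool d [ 0.0001 -0.001   0.0042] turn 0.11 f [-1.79  4.74  8.77] w 0.0285 gf 58.8 t 11.5 z [ 0.0012  0.0019 -1.    ] T [ 0.63  0.44 -0.1 ]
```

Converted, 0.001 m is 1.

```bash
python3 nudge.py '[0,1,0,0,0.02,0,0,1,0,0.02,0,0,1,0,0.02,0,0,0,0,0.02,0,0,0,0,0.02]' >/dev/null
python3 -c "
from h import *
go([.451,.2925,.045],178.6)"
```

```text
pos [0.4512 0.2937 0.0473] yaw 178.71 tool d [ 0.0002 -0.0012  0.0023] turn 0.11 f [-3.76 -1.09  9.88] w 0.0285 gf 59.0 t 12.0 z [ 1.e-03  5.e-04 -1.e+00] T [-0.16  0.42 -0.08]
```

Converted, 0.001 m is 1, 0.0007 m is 0.7.

```bash
python3 nudge.py '[0,0,1,0,0.02,0,0,0.7,0,0.02,0,0,0,0,0.02,0,0,0,0,0.02,0,0,0,0,0.02]' >/dev/null
python3 -c "
from h import *
go([.451,.2925,.0455],178.6);fs=[]
snap('scene','s6');crop('s6',190,160,270,225,9)
for i in range(6):optics.get_image('scene');fs.append(env.observe()['ft_force'])
print(np.mean(fs,0),env.observe()['position'])"
```

```text
pos [0.4512 0.2937 0.0457] yaw 178.72 tool d [ 0.0002 -0.0012  0.0002] turn 0.12 f [-2.92 -1.08 10.94] w 0.0283 gf 59.1 t 12.5 z [ 1.1e-03  5.0e-04 -1.0e+00] T [-0.18  0.51 -0.11]
[-2.97615771 -1.19854641 11.69317727] [0.45121091 0.29374529 0.04576713]
```

View pics/s6_c190_160.png

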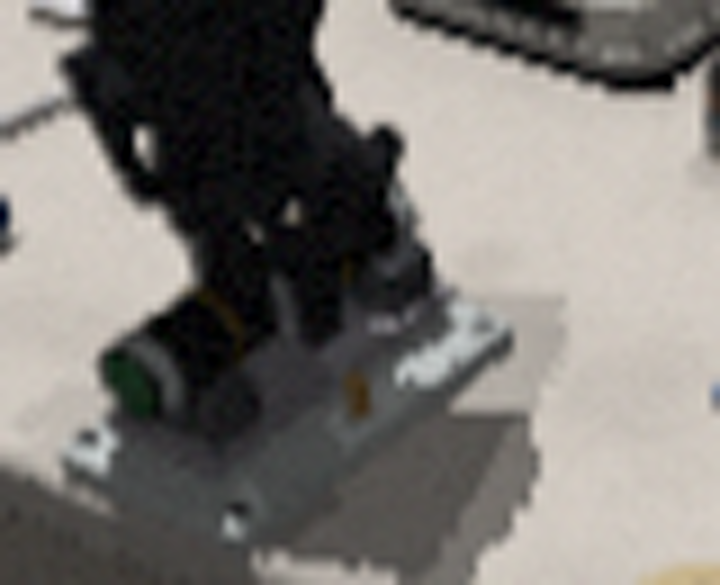

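The carriage plate is now level with the brass pillar (crop 357,390), and the barrel is still in both saddles. Depth is about 6.2 mm by position and about 5.9 mm by force (12.9 N with the barrel's weight). I'm handing it in.

```bash
python3 -c "
from rig import env, optics
print(env.close_job())"
```

```text
the job is handed in; nothing more can be done
None
```

The job is handed in: I pressed the timer plunger to its stop and let it spring back, then laid the barrel in the V within about 1 mm of centre; the gripper is still holding it down at about half travel (roughly 6 mm).

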